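# Catch the falling cover of the bottle case and lay it shut

## Task

Close the white cover of the case of small bottles: tip it forward past upright from behind so that it starts to fall, catch it from below on a finger, and lower it on the finger gently until it lies fully shut, without letting it drop or slam. Only touch the cover, do not pinch it or press hard on it, leave the loose things around the case where they are, and finish clear of everything.

Things in the scene. Friction and masses are not known exactly. Their poses are not given: they have to be found in the camera images.
- case: steel case full of small bottles, fixed: 120 (own x) by 190 (own y) by 80 mm high. Origin: centre of its underside, on the table; own z up. Its front faces own -x, roughly to the right as the robot sees it (world -y, up to 0.4 rad off); the cover is hinged on top of the opposite (left) side. The table 200 mm before its front is free; loose things stand behind the hinge side and at its far end.
- lid (a joint): angle of the cover, rad: 0 shut, pi/2 upright, 1.95 open stop (leaning back to the case's own +x). Hinge friction keeps it where it is left from about 1.35 to 1.8 (start 1.58 to 1.78). Pushed forward below 1.2 it falls by itself, slowly at first: about 1 s from 1.1 to 0.45 rad; let go, it lands at about 1 rad/s, a slam.
- lid_edge (a point): middle of the cover's free edge, on the underside. Flat white plastic plate, about 0.2 kg, 145 mm from hinge to free edge, 186 mm wide, 6 mm thick (outwards from this point). Turns with the cover: own -x from hinge to edge, own z out of the outer face. Shut, the edge overhangs the case's front by 25 mm, underside 80 mm above the table, so a finger fits under it.
- lid_hinge (a point): middle of the hinge line, 60 mm along the case's own +x from its centre and 80 mm above the table; the cover's underside passes through it.
- bottle_a: small amber bottle with black cap, 25 mm across and 65 mm tall, loose; origin at the centre of its underside. A bystander: leave it alone.
- bottle_b: small amber bottle with black cap, 25 mm across and 65 mm tall, loose; origin at the centre of its underside. A bystander: leave it alone.
- bottle_c: small amber bottle with black cap, 25 mm across and 65 mm tall, loose; origin at the centre of its underside. A bystander: leave it alone.
- label_roll: roll of paper labels lying flat, 90 mm across, 35 mm high, loose; origin at the centre of its underside. A bystander: leave it alone.
- cap_jar: glass jar with white cap, 60 mm across, 85 mm tall, loose; origin at the centre of its underside. A bystander: leave it alone.
- wrench: steel wrench lying on the table, 150 mm long, loose; origin near its middle. A bystander: leave it alone.
Mind the look-alikes: they are no part of the job. What is shaped like the case but red or yellow is not meant.

How it is judged:
By the outcome, as a careful person would: the job done as asked, in the order asked, and still so for the second after the job is handed in, with the robot touching nothing.
It also fails if it takes over 42 s, if anything falls off the work surface, if the arm or the gripper's body presses on something with over 40 N, if the wrist force passes 120 N, or if a joint passes its speed limit or range.

## Robot

A 7-joint arm with a two-finger parallel gripper is mounted at the origin on the work surface. World frame = base frame: x ahead of the robot, y to its left, z up, the work surface at z = 0. Lengths are in m, angles in degrees, forces in N, time in s.
With the tool pointing down it reaches from about 0.425 to 0.875 m from the base axis. Payload 4.7 kg.
Tool frame: the origin (TCP) lies at the very end of the fingers, on their centre line; the grasp point (between the pads) lies env.grip_point_offset behind it (env.grip_point_offset is the distance from the TCP to the grasp point, in m); z points along the fingers, y is the direction in which the jaws open and shut (so a half turn about z gives the same grasp; the last joint's range is limited). The gripper opens to 87 mm and grips with 3 to 60 N. Pads are 19 mm wide; open, the fingers measure 117 mm over their backs; the gripper's body (75 mm by 190 mm) begins 51 mm behind the grasp point.
Start: joints at [72.141, 18.392, -4.016, 83.108, 1.295, 78.541, -3.26], TCP at [0.208, -0.616, 0.187] pointing down, gripper open.
Joint ranges: [-163.93, 163.93], [-17.29, 119.83], [-79.2, 71.16], [3.27, 140.29], [-89.18, 269.18], [5.43, 117.66], [-154.24, 154.24]. Speed limits (degrees/s): [147.25, 147.25, 180, 180, 180, 180, 180].

## Interface

Orientations are given as [roll, pitch, yaw] about the fixed x, y, z axes, in that order (R = Rz(yaw) Ry(pitch) Rx(roll)).
In Python, from cell import env gives the robot as it stands.
- The arm moves only by the tool send_rows, never from a script. Its argument "plan" is a list of rows, each a list of 7 numbers: the finger opening in mm, from 0 to 87, then the shift along the tool's x, y, z in mm, then the turn, a rotation vector about the tool's x, y, z in rad. A call has 1 to 12 rows; each row shifts and turns the commanded pose from where the row before left it, along the tool's axes as they then stand; what a row does not reach is not made up. A row lasts 1/10 s, in which the tool goes at most 50 mm and 8.59 degrees, less where a joint would pass 70% of its speed; a pose out of reach is approached as far as the arm can. A call is refused whole if a number of a shift passes 50 or a number of a turn 0.15, either way. A call with a gripper value outside its range is refused whole. The fingers move at their own pace and stop on an object; "grip_force" is the grip in N (left out, the last holds). Time passes only in rows, so rows that do not move let the fingers close. It gives the time, the measured TCP pose, the force and the opening at its end, in the units of the state.
- env.get_obs(): the state, without advancing time (a new reading comes with each control period).
- env.read_camera(name): name is "scene" or "top" or "wrist"; returns the picture (384x512x3 uint8, red, green, blue); there is no depth.
- env.get_calibration(name): a dict with "fx", "fy", "cx", "cy" (pixels), "extrinsics" (4x4, takes a point from camera to world coordinates). Camera axes: x right, y down, z forward; pixel columns grow to the right and rows downward; lengths in m; the calibration is good to about 2 mm. A picture is of the moment at which its call begins: read the wrist's pose just before it. get_calibration takes no time and is no camera call; for the wrist camera it gives the pose at the moment of the call.
- env.sign_off(): hands the job in, once; it reports no verdict.
Trained networks look in the newest picture that a camera, given by its name, has taken for a name from the list of things; names that differ only in an ending like _2 or _b are one class to them, and where a whole thing is asked for, a point or a joint stands for the part that bears it (a point fixed in the world has none). Each returns a list of dicts, best first, with "confidence" (0 to 1); they miss things now and then, are a little off and sometimes report something else, mostly with a low value. They report only what shows in the picture. A call takes as long as a camera call. They do not tell look-alikes from the thing itself.
- env.regions_of(camera, query): "region" (384x512 bool, what is visible of it) and "rect" ([left, top, right, bottom] in pixels, round what is visible of it).
The state is a dict: "time_s": time; "qpos": joint angles; "joint_velocities": joint speeds; "effort": joint torques, N m; "tool_pos": TCP position; "tool_rot": TCP orientation; "force": force on the tool from outside, world axes, zero at the start; "wrist_torque": the same for the moment, N m; "grip_width": finger opening in m.
Only numpy, scipy, OpenCV 4.12 (cv2) and the standard library are available. Lean on these libraries where they do the work, as an engineer would, in place of code of your own. Each camera call takes 0.05 s, during which the arm holds its last target. There are 200 camera calls.

## Working session

There is one attempt and no reset: what is moved stays moved. The work goes in short steps, Python scripts to look and compute and a tool call to move; the robot and the scene stay as the last step left them, time stands still between calls to the robot, and variables do not carry over. Pictures are saved under pics/ and viewed, about 8 in all and at most 12, crops included, and the job is handed in when it is done.

Besides the shell and the picture viewer there is one more tool, called after ">>>" as name([rows], argument=value, ...), one row to a line, values as JSON. send_rows: Moves the arm, as the interface text tells. Its arguments: {"type":"object","properties":{"plan":{"type":"array"},"grip_force":{"type":"number"}},"required":["plan"]}

```bash
ls; mkdir -p pics; python3 - <<'E'
from cell import env
import cv2,numpy as np
o=env.get_obs(); print(o['time_s'],o['tool_pos'],o['tool_rot'],o['grip_width'],env.grip_point_offset)
for n in ('scene','top'):
    im=env.read_camera(n); cv2.imwrite(f'pics/{n}0.png',im[...,::-1])
    c=env.get_calibration(n); print(n,c['fx'],c['cx'],c['cy'],np.round(c['extrinsics'],3).tolist())
    for q in ('case','lid','bottle_a','label_roll','cap_jar','wrench'):
        for r in env.regions_of(n,q): print(n,q,round(r['confidence'],2),r['rect'])
E
```

```text
pics
0.0 [ 0.20775455 -0.61523935  0.18585913] [-1.79890043e+02  7.23949483e-03  1.86661349e+01] 0.08716913180262283 0.0187
scene 469.5869105880265 261.93740629038166 189.7219518621455 [[-0.795, 0.484, -0.366, 0.832], [0.607, 0.647, -0.462, 0.513], [0.013, -0.589, -0.808, 0.811], [0.0, 0.0, 0.0, 1.0]]
scene case 0.71 [328.2, 142.9, 442.7, 263.6]
scene case 0.7 [189.5, 48.9, 293.7, 138.0]
scene case 0.62 [179.1, 129.7, 305.8, 239.9]
scene lid 0.82 [213.0, 129.9, 306.1, 221.5]
scene lid 0.72 [329.4, 144.6, 444.9, 241.8]
scene bottle_a 0.72 [218.3, 247.3, 231.0, 273.1]
scene bottle_a 0.72 [163.5, 190.3, 179.9, 220.1]
scene bottle_a 0.64 [288.0, 191.0, 299.9, 219.8]
scene label_roll 0.79 [148.8, 219.5, 196.2, 267.7]
scene cap_jar 0.64 [253.4, 219.8, 284.3, 271.6]
scene wrench 0.71 [280.3, 226.4, 340.6, 288.8]
scene wrench 0.65 [162.5, 192.8, 181.1, 219.6]
top 364.6416470151338 256.0358433384405 191.28484597988293 [[-0.011, -0.99, 0.141, 0.39], [-0.999, 0.006, -0.039, 0.089], [0.037, -0.141, -0.989, 0.926], [0.0, 0.0, 0.0, 1.0]]
top case 0.79 [225.9, 131.8, 292.1, 231.7]
top case 0.78 [134.4, 236.6, 211.9, 331.5]
top case 0.62 [320.7, 220.4, 401.3, 308.9]
top lid 0.84 [326.9, 223.1, 399.5, 308.4]
top lid 0.77 [132.6, 237.2, 212.2, 330.1]
top lid 0.64 [224.1, 133.7, 241.2, 228.3]
top bottle_a 0.43 [275.9, 129.5, 284.9, 147.2]
top label_roll 0.85 [237.3, 112.9, 270.3, 151.2]
top cap_jar 0.75 [191.4, 162.6, 218.9, 191.4]
top wrench 0.91 [159.7, 197.4, 212.8, 211.7]
```

```bash
python3 - <<'E'
import cv2
a=cv2.imread('pics/scene0.png')[30:300,130:470];b=cv2.imread('pics/top0.png')[90:350,110:420]
cv2.imwrite('pics/s.png',cv2.resize(a,None,fx=2.2,fy=2.2,interpolation=3))
cv2.imwrite('pics/t.png',cv2.resize(b,None,fx=2.3,fy=2.3,interpolation=3))
E
```

```text
(no output)
```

View pics/s.png

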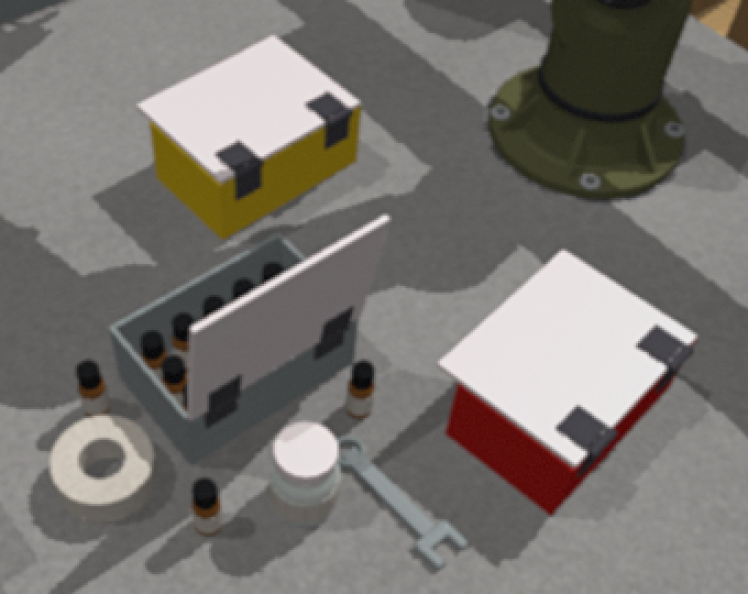

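View pics/t.png

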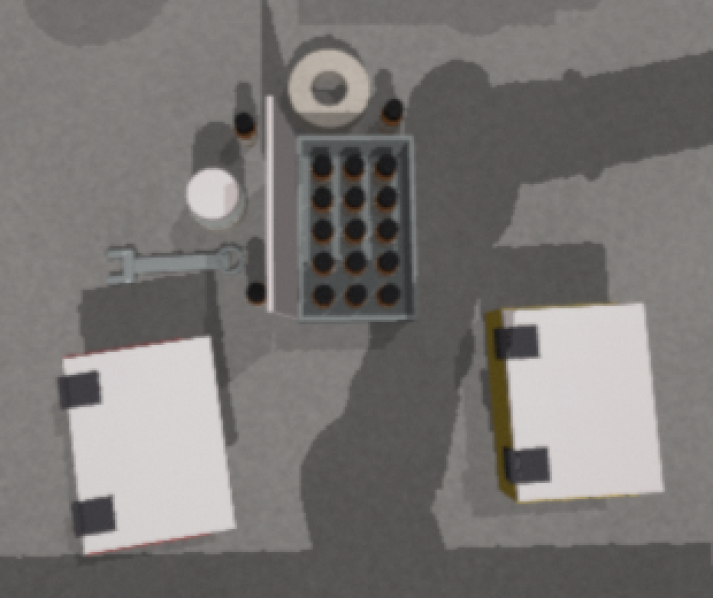

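Scene view: the open steel case sits mid-picture (crop ~(240,350), and (355,228) in the top crop). The closed yellow case at (250,140) and red case at (570,380) are look-alikes. Only the grey steel case is open, and it has bottles in it, so it's the one meant. Bottles, jar and wrench stand behind its hinge side.

```bash
cat > h.py <<'E'
import numpy as np
from cell import env
def proj(c,P):
    E=np.linalg.inv(np.array(c['extrinsics'])); p=P@E[:3,:3].T+E[:3,3]
    return np.c_[c['fx']*p[:,0]/p[:,2]+c['cx'],c['fy']*p[:,1]/p[:,2]+c['cy']]
def ray(c,uv,z):
    E=np.array(c['extrinsics']); d=E[:3,:3]@[(uv[0]-c['cx'])/c['fx'],(uv[1]-c['cy'])/c['fy'],1]
    return E[:3,3]+d*(z-E[2,3])/d[2]
def model(p,a=None):
    x,y,w,a=p
    S=lambda s,r,t:[.06-r*np.cos(a)+t*np.sin(a),s*.093,.08+r*np.sin(a)+t*np.cos(a)]
    P=np.array([[.06,-.095,.08],[-.06,-.095,.08],[-.06,.095,.08],[.06,.095,.08],
      S(-1,.145,.0),S(1,.145,.0),S(-1,.145,.006),S(1,.145,.006)])
    R=np.array([[np.cos(w),-np.sin(w),0],[np.sin(w),np.cos(w),0],[0,0,1]])
    return P@R.T+[x,y,0]
E
python3 - <<'E'
from h import *
from scipy.optimize import least_squares
ct,cs=env.get_calibration('top'),env.get_calibration('scene')
t=np.array([[298,138],[413,137],[413,320],[299,320],[273,96],[274,312],[266,96],[267,311]])/2.3+[110,90]
s={0:(192,415),1:(112,328),2:(283,238),6:(192,328),7:(388,218)}
si=list(s); sv=np.array([s[i] for i in si])/2.2+[130,30]
f=lambda p:np.r_[(proj(ct,model(p))-t).ravel(),(proj(cs,model(p)[si])-sv).ravel()]
r=least_squares(f,[.45,0,1.57,1.7],loss='soft_l1')
print(r.x,np.round(f(r.x).reshape(-1,2),1).tolist())
print(np.round(model(r.x),3))
for cn,q in (('top','label_roll'),('top','cap_jar'),('top','wrench')):
    pass
# loose things: caps (65mm) in top
for n,uv,z in (('b1',(244,122),.065),('b2',(257,292),.065),('b3',(393,110),.065),('jar',(212,192),.085),('roll',(329,88),.035),('wr',(230,258),.01),('redTR',(210,338),.086),('redBR',(234,528),.086),('yelTL',(487,310),.08),('yelBL',(515,500),.08)):
    print(n,np.round(ray(ct,np.array(uv)/2.3+[110,90],z),3))
E
```

```text
[0.51635621 0.03730271 1.56617062 1.68524972] [[-1.2, -0.8], [-0.9, -0.2], [0.6, 0.1], [-1.6, 0.3], [0.6, -0.0], [-0.2, -0.0], [0.6, 0.0], [-0.3, 0.5], [-2.7, 0.9], [-0.4, -1.2], [-0.4, -2.9], [0.2, 0.5], [1.3, -0.9]]
[[ 0.612  0.097  0.08 ]
 [ 0.611 -0.023  0.08 ]
 [ 0.421 -0.022  0.08 ]
 [ 0.422  0.098  0.08 ]
 [ 0.61   0.113  0.224]
 [ 0.424  0.114  0.224]
 [ 0.61   0.119  0.223]
 [ 0.424  0.12   0.223]]
b1 [0.631 0.151 0.065]
b2 [0.452 0.137 0.065]
b3 [ 0.644 -0.007  0.065]
jar [0.552 0.182 0.085]
roll [0.678 0.06  0.035]
wr [0.493 0.169 0.01 ]
redTR [0.405 0.182 0.086]
redBR [0.224 0.157 0.086]
yelTL [ 0.431 -0.096  0.08 ]
yelBL [ 0.244 -0.117  0.08 ]
```

```bash
cat >> h.py <<'E'
from scipy.spatial.transform import Rotation as Ro
def rows(way,step=48,ang=.148,g=0):
    """way: list of (xyz mm, tilt-from-down deg about world x)"""
    o=env.get_obs(); p=np.array(o['tool_pos'])*1000; R=Ro.from_euler('xyz',o['tool_rot'],degrees=True)
    for q,tl in way:
        q=np.array(q,float); T=Ro.from_euler('x',tl,degrees=True)*Ro.from_euler('xyz',[180,0,90],degrees=True)
        n=int(np.ceil(max(np.linalg.norm(q-p)/step,(R.inv()*T).magnitude()/ang,1)))
        for i in range(n):
            d=np.round(R.inv().apply((q-p)/(n-i)),0); w=np.round((R.inv()*T).as_rotvec()/(n-i),3)
            print([g,*d.astype(int).tolist(),*w.tolist()]); p=p+R.apply(d); R=R*Ro.from_rotvec(w)
    print(np.round(p),np.round(R.as_euler('xyz',degrees=True),1))
def st():
    o=env.get_obs(); print(round(o['time_s'],2),np.round(np.array(o['tool_pos'])*1000,1),np.round(o['tool_rot'],1),'F',np.round(o['force'],1),'q',np.round(o['qpos'],0),round(o['grip_width'],3))
E
python3 -c "
from h import *
rows([((300,-450,350),0),((517,-60,350),20)])"
```

```text
[0, 16, -14, -18, 0.0, 0.0, -0.138]
[0, 17, -12, -18, 0.0, 0.0, -0.138]
[0, 19, -9, -18, 0.0, 0.0, -0.138]
[0, 20, -7, -18, 0.0, 0.0, -0.138]
[0, 21, -4, -18, 0.0, 0.0, -0.139]
[0, 21, -1, -18, 0.0, 0.0, -0.138]
[0, 21, 2, -18, 0.0, 0.0, -0.139]
[0, 20, 5, -18, 0.0, 0.0, -0.138]
[0, 20, 7, -19, -0.0, 0.0, -0.139]
[0, 39, 22, 0, -0.0, 0.035, 0.0]
[0, 39, 22, 1, -0.0, 0.035, 0.0]
[0, 39, 22, 3, -0.0, 0.035, 0.0]
[0, 39, 22, 4, -0.0, 0.035, 0.0]
[0, 39, 22, 5, -0.0, 0.035, 0.0]
[0, 38, 21, 7, -0.0, 0.035, 0.0]
[0, 38, 22, 8, -0.0, 0.035, 0.0]
[0, 38, 21, 10, -0.0, 0.035, 0.0]
[0, 37, 22, 11, -0.0, 0.035, 0.0]
[0, 37, 21, 12, -0.0, 0.034, 0.0]
[517. -60. 350.] [-180.  -20.   90.]
```

>>> send_rows([
  [0, 16, -14, -18, 0, 0, -0.138],
  [0, 17, -12, -18, 0, 0, -0.138],
  [0, 19, -9, -18, 0, 0, -0.138],
  [0, 20, -7, -18, 0, 0, -0.138],
  [0, 21, -4, -18, 0, 0, -0.139],
  [0, 21, -1, -18, 0, 0, -0.138],
  [0, 21, 2, -18, 0, 0, -0.139],
  [0, 20, 5, -18, 0, 0, -0.138],
  [0, 20, 7, -19, 0, 0, -0.139],
])

```text
time_s: 1.6
tool_pos: [0.3003, -0.4492, 0.3507]
tool_rot: [180.0, 0.0, 90.3]
force: [-0.5, 0.0, 0.5]
grip_width: 0.0229
```

>>> send_rows([
  [0, 39, 22, 0, 0, 0.035, 0],
  [0, 39, 22, 1, 0, 0.035, 0],
  [0, 39, 22, 3, 0, 0.035, 0],
  [0, 39, 22, 4, 0, 0.035, 0],
  [0, 39, 22, 5, 0, 0.035, 0],
  [0, 38, 21, 7, 0, 0.035, 0],
  [0, 38, 22, 8, 0, 0.035, 0],
  [0, 38, 21, 10, 0, 0.035, 0],
  [0, 37, 22, 11, 0, 0.035, 0],
  [0, 37, 21, 12, 0, 0.034, 0],
])

```text
time_s: 2.6
tool_pos: [0.5177, -0.0587, 0.3499]
tool_rot: [180.0, -20.0, 90.0]
force: [-0.1, -0.6, -0.5]
grip_width: 0.0005
```

```bash
python3 -c "
from h import *
st()
rows([((517,60,310),45),((517,160,280),45)])"
```

```text
2.6 [517.7 -58.7 349.9] [180. -20.  90.] F [-0.1 -0.6 -0.5] q [ 48.   7. -34.  82. -16.  97.  14.] 0.001
[0, 33, 0, 26, 0.0, 0.145, -0.0]
[0, 28, 0, 30, 0.0, 0.145, -0.0]
[0, 24, -1, 35, 0.0, 0.146, -0.0]
[0, 16, 0, 31, 0.0, -0.0, -0.0]
[0, 17, 0, 30, 0.0, -0.0, -0.0]
[0, 16, 0, 31, 0.0, -0.0, -0.0]
[517. 160. 279.] [180. -45.  90.]
```

>>> send_rows([
  [0, 33, 0, 26, 0, 0.145, 0],
  [0, 28, 0, 30, 0, 0.145, 0],
  [0, 24, -1, 35, 0, 0.146, 0],
  [0, 16, 0, 31, 0, 0, 0],
  [0, 17, 0, 30, 0, 0, 0],
  [0, 16, 0, 31, 0, 0, 0],
  [0, 0, 0, 0, 0, 0, 0],
])

```text
time_s: 3.3
tool_pos: [0.5132, 0.1639, 0.2785]
tool_rot: [-179.9, -45.0, 90.4]
force: [-0.5, 0.6, 0.4]
grip_width: 0.0004
```

```bash
python3 - <<'E'
from h import *
import cv2
st()
a=env.read_camera('scene'); b=env.read_camera('top')
a=cv2.resize(a[30:300,130:470],None,fx=1.17,fy=1.17); b=cv2.resize(b[90:350,110:420],(398,a.shape[0]))
cv2.imwrite('pics/c.png',np.hstack([a,b])[...,::-1])
E
```

```text
3.3 [513.2 163.9 278.5] [-179.9  -45.    90.4] F [-0.5  0.6  0.4] q [ 47.   7. -39. 101. -40.  83.  17.] 0.0
```

View pics/c.png

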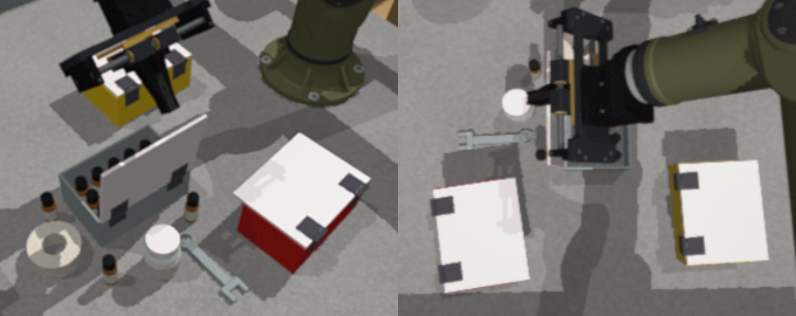

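>>> send_rows([
  [0, -20, 0, 20, 0, 0, 0],
  [0, -20, 0, 20, 0, 0, 0],
  [0, -4, 0, -5, 0, 0, 0],
  [0, -4, 0, -4, 0, 0, 0],
  [0, -4, 0, -4, 0, 0, 0],
  [0, -4, 0, -4, 0, 0, 0],
  [0, 0, 0, 0, 0, 0, 0],
])

```text
time_s: 4.1
tool_pos: [0.517, 0.1335, 0.224]
tool_rot: [179.9, -44.9, 90.0]
force: [-0.5, 1.1, -0.3]
grip_width: 0.0007
```

```bash
cat >> h.py <<'E'
import cv2
def look(name,cam='scene',box=(130,30,470,300),f=2.2):
    im=env.read_camera(cam); x0,y0,x1,y1=box
    cv2.imwrite(f'pics/{name}.png',cv2.resize(im[y0:y1,x0:x1],None,fx=f,fy=f,interpolation=3)[...,::-1])
def overlay(name,th,cam='scene',box=(170,100,330,230),f=4):
    """lid outline at angles th over the picture"""
    im=env.read_camera(cam)[...,::-1]; x0,y0,x1,y1=box; c=env.get_calibration(cam)
    im=cv2.resize(im[y0:y1,x0:x1],None,fx=f,fy=f,interpolation=3)
    for t in th:
        e=((proj(c,model([.5164,.0373,1.5662,t]))[[6,7]]-[x0,y0])*f).astype(int)
        cv2.line(im,tuple(map(int,e[0])),tuple(map(int,e[1])),(0,0,255),1); cv2.putText(im,str(t),tuple(map(int,e[1])),0,.4,(0,0,255))
    cv2.imwrite(f'pics/{name}.png',im)
E
python3 -c "
from h import *
st(); overlay('d',[1.68,1.15])"
```

```text
4.1 [517.  133.5 224. ] [179.9 -44.9  90. ] F [-0.5  1.1 -0.3] q [ 48.  11. -38. 104. -38.  79.  21.] 0.001
```

View pics/d.png

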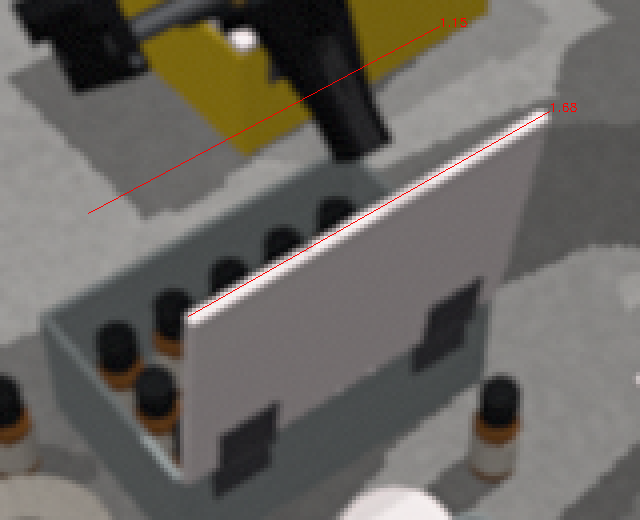

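```bash
python3 -c "
from h import *
c=env.get_calibration('scene')
print((proj(c,np.array([[.517,.1335,.224],[.517,.117,.2235],[.513,.1639,.2785],[.517,.09,.28],[.517,.09,.25]]))-[170,100])*4)
c=env.get_calibration('top'); print((proj(c,np.array([[.517,.1335,.224]]))))"
```

```text
[[398.18904855 230.82487002]
 [373.50283394 206.91530957]
 [459.9547856  182.41710153]
 [334.03515701  71.1297983 ]
 [334.12114042 123.75130271]]
[[219.008764   177.70459001]]
```

Lid outline at 1.68 rad fits (edge (190,318)-(548,110)), but the fingertip shows at (345,150), where I expected (398,231). So I'm checking with the top camera.

```bash
python3 -c "
from h import *
c=env.get_calibration('top'); b=(170,130,330,250)
look('e','top',b,4)
im=cv2.imread('pics/e.png')
for y,z in ((.1335,.224),(.105,.252),(.09,.25)):
    u=(proj(c,np.array([[.517,y,z]]))[0]-b[:2])*4; cv2.circle(im,(int(u[0]),int(u[1])),4,(0,0,255),1); print(y,z,u)
cv2.imwrite('pics/e.png',im)"
```

```text
0.1335 0.224 [196.03505602 190.81836004]
0.105 0.252 [253.24364275 179.91426728]
0.09 0.25 [285.27439919 180.57012104]
```

View pics/e.png

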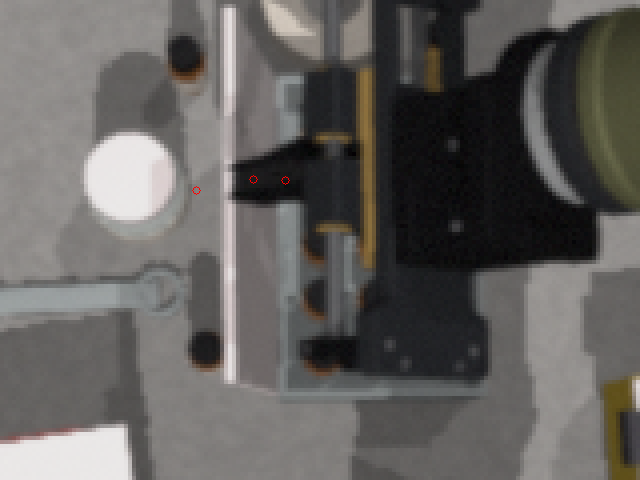

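```bash
python3 -c "
from h import *
from scipy.optimize import least_squares
ct,cs=env.get_calibration('top'),env.get_calibration('scene')
def tri(t,s):
    f=lambda p:np.r_[proj(ct,p[None])[0]-t,proj(cs,p[None])[0]-s]
    r=least_squares(f,[.5,.1,.24]); print(np.round(r.x,4),np.round(r.fun,1))
tri(np.array([230,180])/4+[170,130],np.array([347,152])/4+[170,100])
tri(np.array([230,165])/4+[170,130],np.array([332,160])/4+[170,100])
tri(np.array([230,200])/4+[170,130],np.array([388,142])/4+[170,100])
c=env.get_calibration('wrist'); E=np.array(c['extrinsics']); o=env.get_obs(); print(E.round(3),c['fx'])
R=Ro.from_euler('xyz',o['tool_rot'],degrees=True); print('cam in tool',R.inv().apply(E[:3,3]-o['tool_pos']), o['force'])
"
```

```text
[0.5212 0.1115 0.2535] [ 2.3 -2.4  2.8  0.5]
[0.5285 0.1114 0.2535] [ 2.4 -2.4  2.8  0.5]
[0.5078 0.115  0.2547] [ 0.4 -0.4  0.5  0.1]
[[ 1.    -0.     0.002  0.516]
 [-0.001 -0.882  0.471  0.051]
 [ 0.002 -0.471 -0.882  0.42 ]
 [ 0.     0.     0.     1.   ]] 334.0632171805978
cam in tool [ 0.07965934  0.00029655 -0.19783516] [ 0.28568577  0.67769471 -0.40307551]
```

```bash
python3 -c "
from h import *
c=env.get_calibration('wrist'); im=env.read_camera('wrist')[...,::-1].copy(); o=env.get_obs()
R=Ro.from_euler('xyz',o['tool_rot'],degrees=True)
for s in (0,-.0187,-.034,-.07):
    u=proj(c,(o['tool_pos']+R.apply([0,0,s]))[None])[0]; print(s,u)
    cv2.circle(im,(int(u[0]),int(u[1])),4,(0,0,255),1)
for i in (4,5,6,7,0,3):
    u=proj(c,model([.5164,.0373,1.5662,1.685])[[i]])[0]; print(u); cv2.circle(im,(int(u[0]),int(u[1])),3,(0,255,0),1)
cv2.imwrite('pics/f.png',im)"
```

```text
0 [255.28521826 220.90874825]
-0.0187 [255.2314622  232.90243813]
-0.034 [255.17953634 244.48778867]
-0.07 [255.01619049 280.93241938]
[409.82919096 253.86581278]
[102.70040062 252.65581998]
[407.31884174 244.8193723 ]
[105.28314711 243.62687868]
[354.69559761 316.40846398]
[157.32866377 315.64254405]
```

View pics/f.png

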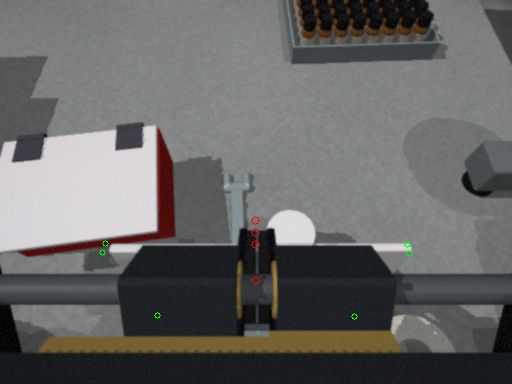

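The wrist view (lid edge at row 248, fingertip at row 230, reported TCP at row 221) agrees with both fixed cameras. The visible fingertip ends about 35 mm behind the reported TCP along the tool axis. I'll do a small push test, well inside the lid's friction-held range, to see where contact really begins.

```bash
cat >> h.py <<'E'
def lidangle(cam='scene'):
    """angle whose predicted white edge strip best matches brightness in the picture (two end thirds of the edge)"""
    im=cv2.GaussianBlur(env.read_camera(cam).min(2).astype(np.float32),(0,0),.6); c=env.get_calibration(cam); best=[]
    for a in np.arange(0.,1.96,.01):
        m=model([.5164,.0373,1.5662,a]); s=np.r_[np.linspace(.04,.3,20),np.linspace(.75,.96,16)][:,None]
        def v(p,q):
            u=proj(c,p*(1-s)+q*s).astype(np.float32); return cv2.remap(im,u[:,0].copy(),u[:,1].copy(),1).mean()
        d=m[6]-m[4]; l=m[4]-m[0]; l=l/np.linalg.norm(l)*.012
        mid=v((m[4]+m[6])/2,(m[5]+m[7])/2); out=v(m[4]+l,m[5]+l)
        best.append((mid-out,a))
    best.sort(reverse=True); print('lid',[(round(float(b),0),round(a,2)) for b,a in best[:4]])
E
python3 -c "
from h import *
lidangle(); lidangle('top')"
```

```text
lid [(152.0, np.float64(1.7)), (137.0, np.float64(1.71)), (133.0, np.float64(1.69)), (88.0, np.float64(1.72))]
lid [(27.0, np.float64(1.68)), (25.0, np.float64(1.24)), (24.0, np.float64(1.47)), (24.0, np.float64(1.46))]
```

>>> send_rows([
  [0, -4, 0, -4, 0, 0, 0],
  [0, -4, 0, -4, 0, 0, 0],
  [0, -3, 0, -3, 0, 0, 0],
  [0, 0, 0, 0, 0, 0, 0],
])

```text
time_s: 4.75
tool_pos: [0.5163, 0.1184, 0.2231]
tool_rot: [-180.0, -45.0, 89.9]
force: [1.0, -0.0, 0.9]
grip_width: 0.0006
```

```bash
python3 -c "
from h import *
st();lidangle(); lidangle('top');print(env.get_obs()['time_s'])"
```

```text
4.75 [516.3 118.4 223.1] [-180.   -45.    89.9] F [ 1.  -0.   0.9] q [ 48.  12. -37. 103. -38.  80.  22.] 0.001
lid [(162.0, np.float64(1.7)), (145.0, np.float64(1.69)), (144.0, np.float64(1.71)), (95.0, np.float64(1.68))]
lid [(29.0, np.float64(1.68)), (26.0, np.float64(1.09)), (24.0, np.float64(1.08)), (24.0, np.float64(1.1))]
4.85
```

No lid motion even though a full-length finger would already have been 15 mm past it. So the real fingertip is 35 mm short of the TCP, and I'll use it as the tip. Moving behind the lid with that offset.

>>> send_rows([
  [0, 23, 0, 23, 0, 0, 0],
  [0, 23, 0, 23, 0, 0, 0],
  [0, -10, 0, 10, 0, 0, 0],
  [0, -10, 0, 10, 0, 0, 0],
  [0, -5, 0, -5, 0, 0, 0],
  [0, -5, 0, -5, 0, 0, 0],
  [0, 0, 0, 0, 0, 0, 0],
])

```text
time_s: 5.55
tool_pos: [0.5172, 0.1678, 0.195]
tool_rot: [180.0, -45.0, 89.8]
force: [1.0, -0.0, -0.6]
grip_width: 0.0003
```

```bash
python3 -c "
from h import *
st();lidangle(); overlay('g',[1.69])"
```

```text
5.55 [517.2 167.8 195. ] [180.  -45.   89.8] F [ 1.  -0.  -0.6] q [ 45.  12. -39. 107. -39.  74.  21.] 0.0
lid [(110.0, np.float64(1.7)), (103.0, np.float64(1.71)), (92.0, np.float64(1.69)), (76.0, np.float64(1.34))]
```

View pics/g.png

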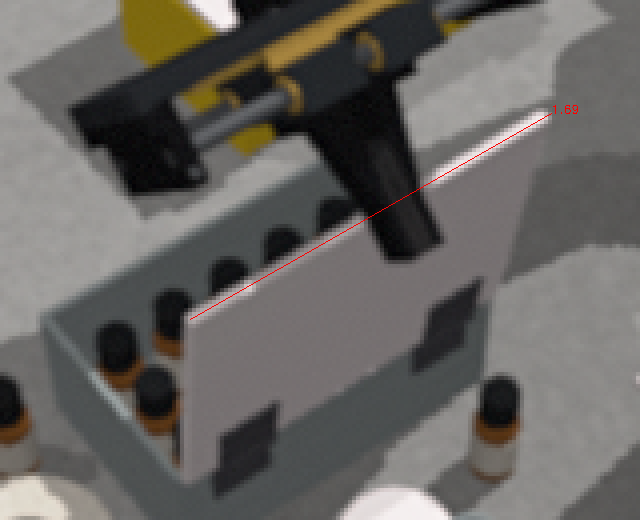

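The finger now hooks over the edge, with its tip at (405,245) in front of the outer face. Pushing slowly.

>>> send_rows([
  [0, -4, 0, -4, 0, 0, 0],
  [0, -4, 0, -4, 0, 0, 0],
  [0, -4, 0, -4, 0, 0, 0],
  [0, -4, 0, -4, 0, 0, 0],
  [0, -4, 0, -4, 0, 0, 0],
  [0, -4, 0, -4, 0, 0, 0],
  [0, -4, 0, -4, 0, 0, 0],
  [0, -4, 0, -4, 0, 0, 0],
  [0, 0, 0, 0, 0, 0, 0],
])

```text
time_s: 6.55
tool_pos: [0.5161, 0.1235, 0.1943]
tool_rot: [-180.0, -44.9, 89.9]
force: [-0.9, 0.3, 0.7]
grip_width: 0.0005
```

```bash
python3 -c "
from h import *
st();lidangle()"
```

```text
6.55 [516.1 123.5 194.3] [-180.   -44.9   89.9] F [-0.9  0.3  0.7] q [ 48.  13. -37. 105. -37.  77.  24.] 0.001
lid [(63.0, np.float64(1.38)), (62.0, np.float64(1.39)), (61.0, np.float64(1.37)), (59.0, np.float64(1.36))]
```

>>> send_rows([
  [0, -3.5, 0, -2.5, 0, 0, 0],
  [0, -3.5, 0, -2.5, 0, 0, 0],
  [0, -3.5, 0, -2.5, 0, 0, 0],
  [0, -3.5, 0, -2.5, 0, 0, 0],
  [0, -3.5, 0, -2.5, 0, 0, 0],
  [0, -2, 0, -1.5, 0, 0, 0],
])

```text
time_s: 7.2
tool_pos: [0.5161, 0.1008, 0.191]
tool_rot: [-180.0, -45.0, 90.0]
force: [-0.7, -1.2, -0.2]
grip_width: 0.0002
```

```bash
python3 -c "
from h import *
st();overlay('h',[1.3,1.2,1.1],box=(150,80,320,230));lidangle()"
```

```text
7.2 [516.1 100.8 191. ] [-180.  -45.   90.] F [-0.7 -1.2 -0.2] q [ 49.  14. -36. 105. -36.  78.  25.] 0.0
lid [(112.0, np.float64(1.25)), (110.0, np.float64(1.24)), (107.0, np.float64(1.26)), (101.0, np.float64(1.23))]
```

View pics/h.png

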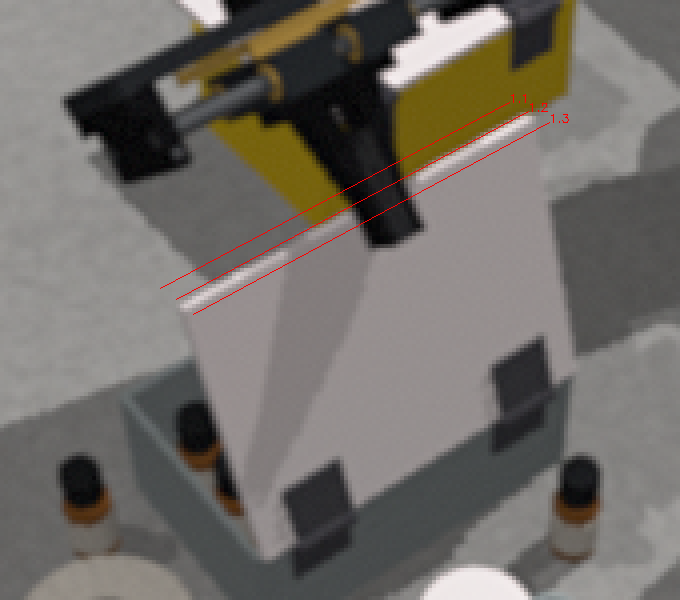

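>>> send_rows([
  [0, -4, 0, -2, 0, 0, 0],
  [0, -4, 0, -2, 0, 0, 0],
  [0, -4, 0, -2, 0, 0, 0],
  [0, -4, 0, -2, 0, 0, 0],
  [0, -3, 0, -1, 0, 0, 0],
])

```text
time_s: 7.8
tool_pos: [0.516, 0.081, 0.1838]
tool_rot: [-180.0, -45.0, 90.0]
force: [0.6, -0.8, -0.4]
grip_width: 0.0005
```

```bash
python3 -c "
from h import *
st();lidangle()"
```

```text
7.8 [516.   81.  183.8] [-180.  -45.   90.] F [ 0.6 -0.8 -0.4] q [ 50.  15. -35. 104. -35.  79.  26.] 0.0
lid [(112.0, np.float64(1.11)), (111.0, np.float64(1.12)), (109.0, np.float64(1.1)), (107.0, np.float64(1.13))]
```

>>> send_rows([
  [0, 0, 0, -42, 0, 0, 0],
  [0, -43, 0, -23, 0, 0, 0],
  [0, -33, 0, 30, 0, 0, 0],
])

```text
time_s: 8.15
tool_pos: [0.5206, -0.0053, 0.1569]
tool_rot: [179.3, -44.5, 90.0]
force: [0.7, -1.0, -1.1]
grip_width: 0.0006
```

```bash
python3 -c "
from h import *
st();lidangle();st()"
```

```text
8.15 [520.6  -5.3 156.9] [179.3 -44.5  90. ] F [ 0.7 -1.  -1.1] q [ 53.  21. -31. 100. -31.  81.  32.] 0.001
lid [(122.0, np.float64(1.02)), (121.0, np.float64(1.03)), (119.0, np.float64(1.01)), (119.0, np.float64(1.04))]
8.2 [514.4  -1.6 147.9] [-179.6  -44.8   89.4] F [-3.5 -0.4 -5.8] q [ 53.  21. -31. 101. -31.  81.  32.] 0.001
```

>>> send_rows([
  [0, 15, 0, 27, 0, 0, 0],
  [0, 0, 0, 1, 0, 0, 0],
])

```text
time_s: 8.4
tool_pos: [0.514, 0.0386, 0.1461]
tool_rot: [-179.8, -45.2, 90.2]
force: [0.3, 1.6, 0.8]
grip_width: 0.0004
```

```bash
python3 -c "
from h import *
st();lidangle();st()"
```

```text
8.4 [514.   38.6 146.1] [-179.8  -45.2   90.2] F [0.3 1.6 0.8] q [ 51.  20. -33. 104. -32.  78.  31.] 0.0
lid [(122.0, np.float64(0.94)), (122.0, np.float64(0.95)), (121.0, np.float64(0.96)), (121.0, np.float64(0.93))]
8.45 [514.7  36.9 146.2] [-179.9  -45.1   90.2] F [ 0.7 -0.1 -0.6] q [ 51.  20. -33. 103. -32.  78.  31.] 0.0
```

>>> send_rows([
  [0, 0, 0, 0, 0, 0, 0],
  [0, 0, 0, 0, 0, 0, 0],
  [0, 0, 0, 0, 0, 0, 0],
])

```text
time_s: 8.75
tool_pos: [0.5163, 0.0328, 0.1463]
tool_rot: [179.9, -44.9, 90.0]
force: [-0.2, -0.3, 0.0]
grip_width: 0.0004
```

```bash
python3 -c "
from h import *
st();overlay('i',[.9,.8],box=(150,80,320,230));lidangle();st()"
```

```text
8.75 [516.3  32.8 146.3] [179.9 -44.9  90. ] F [-0.2 -0.3  0. ] q [ 51.  20. -33. 103. -32.  78.  31.] 0.0
lid [(121.0, np.float64(0.92)), (121.0, np.float64(0.91)), (120.0, np.float64(0.93)), (120.0, np.float64(0.9))]
8.85 [516.3  32.9 146.2] [180.  -44.9  90. ] F [-0.6 -0.7  0.4] q [ 51.  20. -33. 103. -32.  78.  31.] 0.001
```

View pics/i.png

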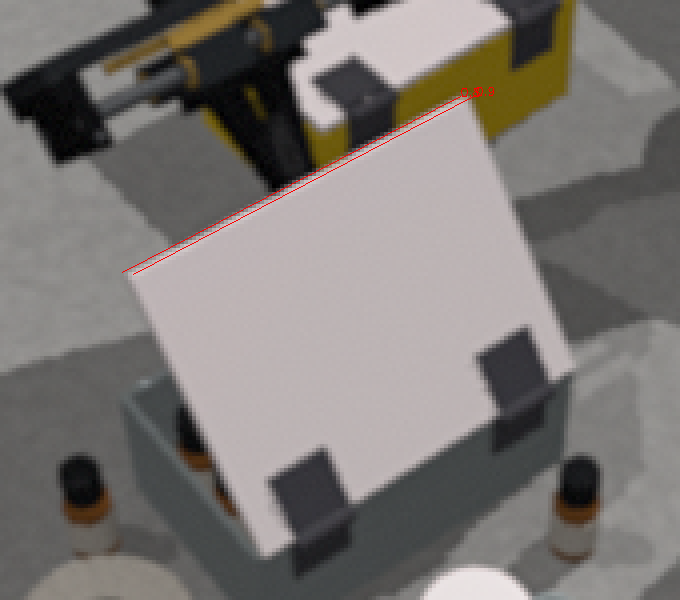

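Caught: the cover rests on the finger at about 0.9 rad and isn't moving (edge line from (125,272) to (470,97)). Lowering slowly.

>>> send_rows([
  [0, -1.5, 0, 0.2, 0, 0, 0],
  [0, -2.5, 0, 0.4, 0, 0, 0],
  [0, -2.5, 0, 0.4, 0, 0, 0],
  [0, -2.5, 0, 0.4, 0, 0, 0],
  [0, -2.5, 0, 0.4, 0, 0, 0],
  [0, -2.5, 0, 0.4, 0, 0, 0],
  [0, -2.5, 0, 0.4, 0, 0, 0],
  [0, -2.5, 0, 0.4, 0, 0, 0],
  [0, -2.5, 0, 0.4, 0, 0, 0],
  [0, -2.5, 0, 0.4, 0, 0, 0],
  [0, -2.5, 0, 0.4, 0, 0, 0],
  [0, -2.5, 0, 0.4, 0, 0, 0],
])

```text
time_s: 10.05
tool_pos: [0.516, 0.0161, 0.122]
tool_rot: [180.0, -45.0, 90.0]
force: [-0.9, -0.9, -0.7]
grip_width: 0.0001
```

```bash
python3 -c "
from h import *
st();lidangle()"
```

```text
10.05 [516.   16.1 122. ] [180. -45.  90.] F [-0.9 -0.9 -0.7] q [ 52.  23. -32. 103. -31.  77.  33.] 0.0
lid [(122.0, np.float64(0.48)), (122.0, np.float64(0.49)), (122.0, np.float64(0.47)), (122.0, np.float64(0.5))]
```

```bash
cat >> h.py <<'E'
def both(name,th):
    ims=[]
    for cam,b in (('scene',(150,70,320,240)),('top',(190,110,360,280))):
        overlay('_t',th,cam,b,2.35); ims.append(cv2.imread('pics/_t.png'))
    cv2.imwrite(f'pics/{name}.png',np.hstack(ims))
E
python3 -c "
from h import *
both('j',[.48,.66])
o=env.get_obs();print(o['time_s'])"
```

```text
10.2
```

View pics/j.png

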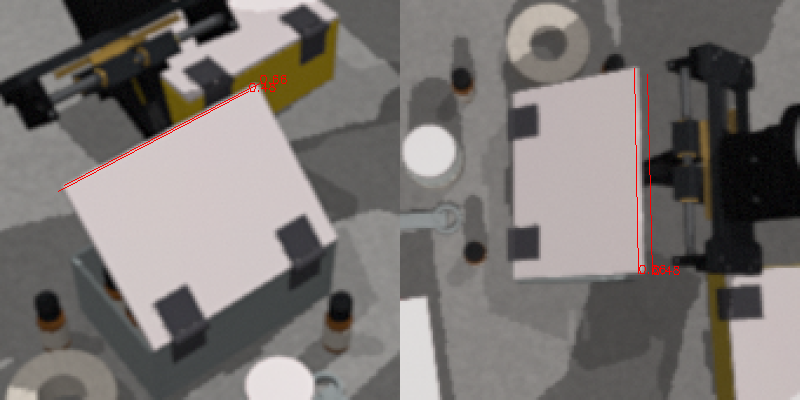

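The top view shows the edge at column ~641, between the 0.66 and 0.48 lines: about 0.63 rad, as the finger position predicts. The scene camera can't resolve the angle here. The finger is still under the edge, so I'm continuing.

>>> send_rows([
  [0, -1.5, 0, 0.2, 0, 0, 0],
  [0, -2.5, 0, 0.3, 0, 0, 0],
  [0, -2.5, 0, 0.3, 0, 0, 0],
  [0, -2.5, 0, 0.3, 0, 0, 0],
  [0, -2.5, 0, 0.3, 0, 0, 0],
  [0, -2.5, 0, 0.3, 0, 0, 0],
  [0, -2.5, 0, 0.3, 0, 0, 0],
  [0, -2.5, 0, 0.3, 0, 0, 0],
  [0, -2.5, 0, 0.3, 0, 0, 0],
  [0, -2.5, 0, 0.3, 0, 0, 0],
  [0, -2.5, 0, 0.3, 0, 0, 0],
  [0, -2.5, 0, 0.3, 0, 0, 0],
])

```text
time_s: 11.4
tool_pos: [0.516, -0.0019, 0.099]
tool_rot: [180.0, -45.0, 90.0]
force: [-0.2, 0.0, -0.5]
grip_width: 0.0006
```

>>> send_rows([
  [0, -1.8, 0, 1, 0, 0, 0],
  [0, -1.8, 0, 1, 0, 0, 0],
  [0, -1.8, 0, 1, 0, 0, 0],
  [0, -1.8, 0, 1, 0, 0, 0],
  [0, -1.8, 0, 1, 0, 0, 0],
  [0, -1.8, 0, 1, 0, 0, 0],
  [0, -1.8, 0, 1, 0, 0, 0],
  [0, -1.8, 0, 1, 0, 0, 0],
  [0, -1.8, 0, 1, 0, 0, 0],
  [0, -1.8, 0, 1, 0, 0, 0],
  [0, -1.8, 0, 1, 0, 0, 0],
  [0, -1.8, 0, 1, 0, 0, 0],
])

```text
time_s: 12.6
tool_pos: [0.516, -0.0087, 0.0753]
tool_rot: [180.0, -45.0, 90.0]
force: [-0.0, -1.9, -0.3]
grip_width: 0.0003
```

```bash
python3 -c "
from h import *
st(); o=env.get_obs(); p=np.array(o['tool_pos'])[1:]+[-.0247+.0064,.0247+.0064]; K=p.sum(); print('corner',p)
from scipy.optimize import brentq
th=brentq(lambda t:.1773+.145*(np.sin(t)-np.cos(t))-K,-.5,1.2); print('theta',th,'E',.0973-.145*np.cos(th),.08+.145*np.sin(th))
both('k',[round(th,2),0.])"
```

```text
12.6 [516.   -8.7  75.3] [180. -45.  90.] F [-0.  -1.9 -0.3] q [ 52.  27. -30. 103. -29.  74.  36.] 0.0
corner [-0.0269762  0.1063569]
theta 0.28757607963645826 E -0.041745456858142516 0.12112615867195017
```

View pics/k.png

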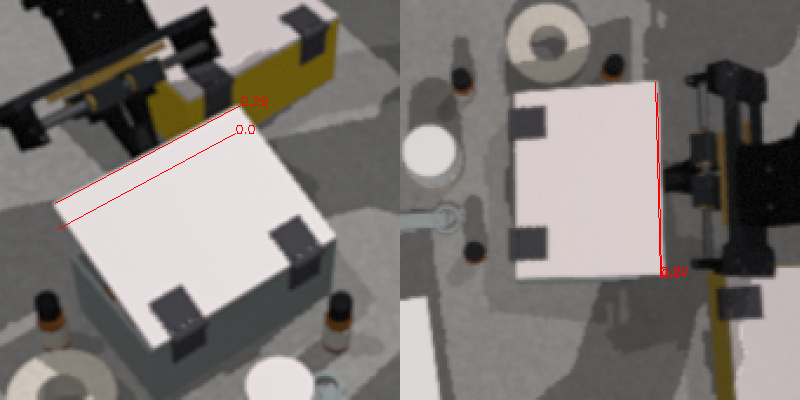

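Lid at 0.29 rad in both views (scene edge (55,204)-(240,106)), matching the prediction. The yellow box is close to the gripper body's near end, so I'm sliding 28 mm in +x while lowering.

>>> send_rows([
  [0, -1.4, 2, 0.8, 0, 0, 0],
  [0, -1.4, 2.5, 0.8, 0, 0, 0],
  [0, -1.4, 2.5, 0.8, 0, 0, 0],
  [0, -1.4, 2.5, 0.8, 0, 0, 0],
  [0, -1.4, 2.5, 0.8, 0, 0, 0],
  [0, -1.4, 2.5, 0.8, 0, 0, 0],
  [0, -1.4, 2.5, 0.8, 0, 0, 0],
  [0, -1.4, 2.5, 0.8, 0, 0, 0],
  [0, -1.4, 2.5, 0.8, 0, 0, 0],
  [0, -1.4, 2.5, 0.8, 0, 0, 0],
  [0, -1.4, 2.5, 0.8, 0, 0, 0],
  [0, -1.4, 1, 0.8, 0, 0, 0],
])

```text
time_s: 13.9
tool_pos: [0.5443, -0.0136, 0.0567]
tool_rot: [180.0, -45.0, 90.0]
force: [-0.9, 0.3, -0.4]
grip_width: 0.0005
```

```bash
python3 -c "
from h import *
st(); lidangle()
c=env.get_calibration('top')
for u in ((487,310),(513,308),(645,304)): print(ray(c,np.array(u)/2.3+[110,90],.086).round(3))"
```

```text
13.9 [544.3 -13.6  56.7] [180. -45.  90.] F [-0.9  0.3 -0.4] q [ 50.  32. -30. 100. -27.  73.  35.] 0.001
lid [(172.0, np.float64(0.16)), (170.0, np.float64(0.15)), (169.0, np.float64(0.17)), (163.0, np.float64(0.14))]
[ 0.43  -0.095  0.086]
[ 0.432 -0.121  0.086]
[ 0.435 -0.257  0.086]
```

>>> send_rows([
  [0, -1.4, 0, 0.8, 0, 0, 0],
  [0, -1.4, 0, 0.8, 0, 0, 0],
  [0, -1.4, 0, 0.8, 0, 0, 0],
  [0, -1.4, 0, 0.8, 0, 0, 0],
  [0, -1.3, 0, 0.7, 0, 0, 0],
  [0, -1.3, 0, 0.7, 0, 0, 0],
  [0, -1.2, 0, 0.6, 0, 0, 0],
  [0, -1.2, 0, 0.6, 0, 0, 0],
  [0, -1, 0, 0.5, 0, 0, 0],
  [0, -1, 0, 0.5, 0, 0, 0],
  [0, -1, 0, 0.5, 0, 0, 0],
  [0, -1, 0, 0.5, 0, 0, 0],
])

```text
time_s: 15.15
tool_pos: [0.544, -0.0185, 0.0409]
tool_rot: [180.0, -45.0, 90.0]
force: [0.6, -0.2, -0.7]
grip_width: 0.0003
```

```bash
python3 -c "
from h import *
st(); lidangle()"
```

```text
15.15 [544.  -18.5  40.9] [180. -45.  90.] F [ 0.6 -0.2 -0.7] q [ 50.  33. -29. 100. -27.  72.  36.] 0.0
lid [(166.0, np.float64(0.04)), (162.0, np.float64(0.05)), (160.0, np.float64(0.03)), (150.0, np.float64(0.06))]
```

>>> send_rows([
  [0, -0.7, 0, 0.6, 0, 0, 0],
  [0, -0.7, 0, 0.6, 0, 0, 0],
  [0, -0.7, 0, 0.6, 0, 0, 0],
  [0, -0.7, 0, 0.6, 0, 0, 0],
  [0, -0.7, 0, 0.6, 0, 0, 0],
  [0, -0.7, 0, 0.6, 0, 0, 0],
  [0, -0.7, 0, 0.6, 0, 0, 0],
  [0, -0.7, 0, 0.6, 0, 0, 0],
  [0, -0.7, 0, 0.6, 0, 0, 0],
  [0, -0.7, 0, 0.6, 0, 0, 0],
  [0, -0.7, 0, 0.6, 0, 0, 0],
  [0, -0.7, 0, 0.6, 0, 0, 0],
])

```text
time_s: 16.4
tool_pos: [0.544, -0.0193, 0.0298]
tool_rot: [-180.0, -45.0, 90.0]
force: [0.7, -0.1, 0.9]
grip_width: 0.0009
```

```bash
python3 -c "
from h import *
st(); lidangle()"
```

```text
16.4 [544.  -19.3  29.8] [-180.  -45.   90.] F [ 0.7 -0.1  0.9] q [ 50.  34. -29. 100. -27.  71.  36.] 0.001
lid [(164.0, np.float64(0.0)), (158.0, np.float64(0.01)), (142.0, np.float64(0.02)), (137.0, np.float64(1.32))]
```

>>> send_rows([
  [0, -5, 0, -5, 0, 0, 0],
  [0, -10, 0, -10, 0, 0, 0],
  [0, -15, 0, -15, 0, 0, 0],
  [0, -15, 0, -15, 0, 0, 0],
  [0, -10, 0, -10, 0, 0, 0],
  [0, 10, 0, -10, 0, 0, 0],
  [0, 30, 0, -30, 0, 0, 0],
  [0, 30, 0, -30, 0, 0, 0],
  [0, 30, 0, -30, 0, 0, 0],
  [0, 20, 0, -20, 0, 0, 0],
  [0, 0, 0, 0, 0, 0, 0],
  [0, 0, 0, 0, 0, 0, 0],
])

```text
time_s: 17.65
tool_pos: [0.5441, -0.0965, 0.2007]
tool_rot: [179.9, -44.9, 90.2]
force: [-0.2, -0.3, -0.6]
grip_width: 0.0008
```

```bash
python3 -c "
from h import *
st(); lidangle(); both('l',[0.])"
```

```text
17.65 [544.1 -96.5 200.7] [179.9 -44.9  90.2] F [-0.2 -0.3 -0.6] q [ 54.  26. -28.  87. -27.  91.  31.] 0.001
lid [(125.0, np.float64(0.0)), (120.0, np.float64(1.32)), (120.0, np.float64(1.33)), (119.0, np.float64(1.31))]
```

View pics/l.png

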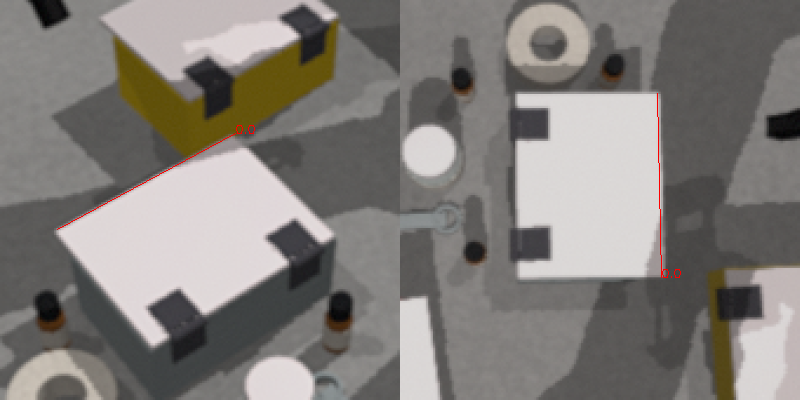

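The cover is fully shut: its edge matches the 0.0 rad line in both views. The bottles, jar, roll and wrench haven't moved, and the gripper is clear. Handing in.

```bash
python3 -c "
from cell import env
print(env.sign_off())"
```

```text
the job is handed in; nothing more can be done
None
```

The white cover of the steel case is fully shut, and the job was handed in at about 17.8 s of the 42 s allowed.

- **What I did:** I hooked the closed fingers behind the cover's free edge and pushed it slowly from about 1.69 to 1.11 rad, where it began to fall. The fingers then went around the edge and caught the cover from below at about 0.9 rad. I lowered it on them over about 7.5 s, then backed away to the front and up.
- **Last checks:** the cover's edge matches the 0.0 rad line in both fixed cameras. The bottles, jar, label roll and wrench are where they started. The gripper is clear, and the force readings are at noise level.
- **Disagreed – fingertip:** the visible fingertip ends about 35 mm short of the reported TCP. A push test confirmed this: the cover did not move where a full-length finger would have touched it. I corrected for it from then on.
- **Disagreed – angle:** my scene-camera angle estimate read 0.48 rad once during lowering, at an angle that view resolves poorly. The top camera and the finger position both put it at about 0.63 to 0.66 rad.
- **Sideways slide:** near the end I moved the fingers 28 mm in +x under the cover to keep the gripper body clear of the yellow case.

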